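# Set out the refill jars and hold the canister open

## Robot

A 6-joint arm with a two-finger parallel gripper is mounted at the origin on the work surface. World frame = base frame: x ahead of the robot, y to its left, z up, the work surface at z = 0. Lengths are in m, angles in rad, forces in N, time in s.
With the tool pointing down it reaches from about 0.35 to 0.975 m from the base axis. Payload 7.1 kg.
Tool frame: the origin (TCP) lies midway between the tips of the shut fingers; the grasp point (between the pads) lies 19 mm behind it; z points along the fingers, y is the direction in which the jaws open and shut (so a half turn about z gives the same grasp; the last joint's range is limited). The gripper opens to 88 mm and grips with 3 to 60 N. Pads are 20 mm wide; open, the fingers measure 115 mm over their backs; the gripper's body (75 mm by 178 mm) begins 61 mm behind the grasp point.
Start: joints at [1.325, 0.423, 1.63, -0, 1.089, -0.019], TCP at [0.141, 0.609, 0.223] pointing down, gripper open.
Joint ranges: [-3, 3], [-0.9, 2.11], [0.09, 2.58], [-1.31, 4.45], [0.11, 2.69], [-2.54, 2.54]. Speed limits (rad/s): [2.39, 2.39, 3.01, 3.14, 3.14, 3.14].

## Interface

Orientations are given as [roll, pitch, yaw] about the fixed x, y, z axes, in that order (R = Rz(yaw) Ry(pitch) Rx(roll)).
In Python, from cell import robot gives the robot as it stands.
- The arm moves only by the shell command python3 -m creep 'ROWS' [OPENING] [FORCE]. ROWS is JSON, a list of rows, each an object of numbers: "dx", "dy", "dz": the shift along the tool's x, y, z in mm; "twist": the turn about the tool's z in degrees. In form: [{"dx": .., "dy": .., "dz": .., "twist": ..}, ...]. A call has 1 to 5 rows; each row is the pose to reach, as a shift and turn from the pose commanded when the call began, along the tool's axes at that moment; what a row does not reach only later rows make up. A row lasts 1/10 s, in which the tool goes at most 50 mm and 8.59 degrees, less where a joint would pass 70% of its speed; a pose out of reach is approached as far as the arm can. A call with a gripper value outside its range is refused whole. OPENING is the closure, from -1 (fully open) to 1 (shut), set as the call begins (- or left out, the last holds). The fingers move at their own pace and stop on an object; FORCE is the grip in N (left out, the last holds). Time passes only in rows, so rows that repeat a pose let the fingers close. It gives the time, the measured TCP pose, the force and the opening at its end, in the units of the state.
- robot.read_state(): the state, without advancing time (a new reading comes with each control period).
- robot.read_camera(name): name is "side" or "top" or "wrist"; returns a dict with "color" (384x512x3 uint8, red, green, blue), "fovy" (degrees; the focal length in pixels is half the picture's height over the tangent of half this angle, whatever the lens; pixels are square), "cx", "cy" (the principal point, pixels), "world_to_cam" (4x4, takes a point from world to camera coordinates). Camera axes: x right, y down, z forward; pixel columns grow to the right and rows downward; lengths in m; the calibration is good to about 2 mm. A picture is of the moment at which its call begins. There is no depth.
- robot.finish_job(): hands the job in, once; it reports no verdict.
Trained networks look in the newest picture that a camera, given by its name, has taken for a name from the list of things; names that differ only in an ending like _2 or _b are one class to them, and where a whole thing is asked for, a point or a joint stands for the part that bears it (a point fixed in the world has none). Each returns a list of dicts, best first, with "score" (0 to 1); they miss things now and then, are a little off and sometimes report something else, mostly with a low value. They report only what shows in the picture. A call takes as long as a camera call. They do not tell look-alikes from the thing itself.
- robot.spot_in(camera, query): "box" ([left, top, right, bottom] in pixels, round what is visible of it).
The state is a dict: "clock": time; "joint_pos": joint angles; "dq": joint speeds; "joint_torque": joint torques, N m; "tcp_pos": TCP position; "ee_rot": TCP orientation; "force": force on the tool from outside, world axes, zero at the start; "wrist_torque": the same for the moment, N m; "gripper_width": opening from 0.0 (shut) to 1.0 (fully open).
Only numpy, scipy, OpenCV 4.12 (cv2) and the standard library are available. Lean on these libraries where they do the work, as an engineer would, in place of code of your own. Each camera call takes 0.05 s, during which the arm holds its last target.

## Task

We are about to refill the spice jars from the steel canister. Stand the two terracotta jars from the counter upright on the low bamboo shelf next to the jar already there, so that the three make one straight row along the middle of the shelf with about 2 cm clear between neighbours; then lift the canister's hinged lid by its handle and hold it open at 50 degrees, and finish while still holding it there, because it falls shut by itself. Leave the jar already on the shelf and everything else on the counter where it is.

Things in the scene. Friction and masses are not known exactly. Their poses are not given: they have to be found in the camera images.
- jar_a: one of the two jars to be moved, standing on the counter at the start: an open, straight-sided, empty terracotta jar without lid, outer diameter 50 mm, height 75 mm, wall 4 mm, about 0.15 kg; origin at the centre of its underside, z up its axis. The two are alike and may take either place.
- jar_b: the other jar to be moved, standing on the counter at the start: an open, straight-sided, empty terracotta jar without lid, outer diameter 50 mm, height 75 mm, wall 4 mm, about 0.15 kg; origin at the centre of its underside, z up its axis.
- jar_c: the jar that stands on the shelf from the start, near the shelf's +y end, on its lengthwise middle line; leave it there: an open, straight-sided, empty terracotta jar without lid, outer diameter 50 mm, height 75 mm, wall 4 mm, about 0.15 kg; origin at the centre of its underside, z up its axis.
- shelf: low bamboo shelf, fixed to the counter: one flat board 110 mm (its x) by 300 mm (its y), board top 60 mm above the counter, on two end legs. Origin on the counter under the board's centre; y runs along the shelf, x across it, z up. The row's line is x = 0 of this frame.
- canister: round stainless canister, fixed to the counter, outer diameter 132 mm, rim 110 mm above the counter, a small black press-button latch on the front wall (already released, it holds nothing). Origin at the centre of its underside, z up, -x points to its front where the handle is; the hinge is at the back (+x).
- lid (a joint): angle of the canister's lid: 0 lying shut on the rim, growing as the front edge rises, 0.873 = 50 degrees; a stop at 1.35. The hinge is free and lets the lid (0.25 kg, flat disc of diameter 136 mm) fall shut from every angle.
- lid_bar (a point): middle of the lid's handle bar: a horizontal round steel bar of diameter 10 mm, straight for 90 mm parallel to the hinge (along the canister's y), both ends bent back down to the lid. Moves with the lid. Shut, it lies 91 mm in front of the canister's axis, 150 mm above the counter, 23 mm out beyond and 32 mm above the lid's front edge top, so nothing is close under it.
- lid_hinge (a point): point on the hinge axis, at the middle of the canister's back: 70 mm behind the canister's axis, 112 mm above the counter; the axis runs along the canister's y. Shut, the bar lies 161 mm in front of and 38 mm above this point; it turns about it.
- dish: bystander: small round blue ceramic dish, diameter 68 mm, height 30 mm, on the counter in line with the two jars; origin at the centre of its underside
- mortar: bystander: white ceramic mortar, diameter 132 mm, height 85 mm, pestle leaning in it, behind the gap between canister and shelf; origin at the centre of its underside
- bowl: bystander: glass bowl, diameter 110 mm, height 50 mm; origin at the centre of its underside
- bottle: bystander: amber glass bottle, diameter 64 mm, height 210 mm; origin at the centre of its underside
- chopstick1: bystander: bamboo chopstick 210 mm long (its y), 7 mm thick, lying on the counter; origin at the middle of its underside
- chopstick2: bystander: the other bamboo chopstick, the same, beside it
Mind the look-alikes: they are no part of the job. What is shaped like the jar_b but turquoise is not meant.

How it is judged:
On the way, in this order (a step that is already met when the one before it is completed fails the run):
1. the three jars stand in one row on the shelf, let go (x of jar_a in the frame of shelf between -0.016 and 0.016 m and z of jar_a in the frame of shelf between 0.055 and 0.066 m and y of jar_a in the frame of shelf between -0.145 and 0.145 m and angle between each of jar_a, jar_b, jar_c's own z axis and vertical below 0.1 rad and linear speed of each of jar_a, jar_b, jar_c below 0.03 m/s and contact force between each of the arm, the fingers and jar_a below 0.2 N and x of jar_b in the frame of shelf between -0.016 and 0.016 m and z of jar_b in the frame of shelf between 0.055 and 0.066 m and y of jar_b in the frame of shelf between -0.145 and 0.145 m and contact force between each of the arm, the fingers and jar_b below 0.2 N and x of jar_c in the frame of shelf between -0.016 and 0.016 m and z of jar_c in the frame of shelf between 0.055 and 0.066 m and y of jar_c in the frame of shelf between -0.145 and 0.145 m and contact force between each of the arm, the fingers and jar_c below 0.2 N and ((horizontal distance between jar_a and jar_b between 0.055 and 0.087 m and horizontal distance between jar_b and jar_c between 0.055 and 0.087 m) or (horizontal distance between jar_b and jar_a between 0.055 and 0.087 m and horizontal distance between jar_a and jar_c between 0.055 and 0.087 m) or (horizontal distance between jar_a and jar_c between 0.055 and 0.087 m and horizontal distance between jar_c and jar_b between 0.055 and 0.087 m))), for 0.2 s.
2. the lid is held open at 50 degrees (value of joint lid between 0.7577 and 0.9877 rad and velocity of joint lid between -0.08 and 0.08 rad/s and contact force between the fingers and canister above 0.3 N), for 0.3 s.
At the end, for the whole second after the job is handed in: All three jars stand upright on the shelf untouched by the robot, each within 16 mm of the shelf's lengthwise middle line, neighbouring axes 55 to 87 mm apart (5 to 37 mm clear); the lid is at rest at 50 degrees within 6.5 degrees, carried by the gripper and by nothing else (all of step 1 and all of step 2 and contact force between canister and jar_a below 0.1 N and contact force between canister and jar_b below 0.1 N and contact force between canister and jar_c below 0.1 N and contact force between canister and dish below 0.1 N and contact force between canister and mortar below 0.1 N and contact force between canister and bowl below 0.1 N and contact force between canister and bottle below 0.1 N and contact force between canister and chopstick1 below 0.1 N and contact force between canister and chopstick2 below 0.1 N); the arm keeps its last pose, push and grip.
It fails at once if the jar already on the shelf is moved more than 20 mm (distance of jar_c from where it was at the start of the episode above 0.02 m).
It fails at once if a bystander on the counter is moved more than 30 mm (distance of any of dish, mortar, bowl, bottle, chopstick1, chopstick2 from where it was at the start of the episode above 0.03 m).
It also fails if it takes over 56 s, if anything falls off the work surface, if the arm or the gripper's body presses on something with over 40 N, if the wrist force passes 120 N, or if a joint passes its speed limit or range.

## Working session

There is one attempt and no reset: what is moved stays moved. The work goes in short steps, Python scripts to look and compute and a shell command to move; the robot and the scene stay as the last step left them, time stands still between calls to the robot, and variables do not carry over. Pictures are saved under pics/ and viewed, and the job is handed in when it is done.

```bash
ls; mkdir -p pics
python3 - <<'E'
from cell import robot
import cv2
s=robot.read_state();print(s)
for n in ["side","top","wrist"]:
    c=robot.read_camera(n);cv2.imwrite(f"pics/{n}0.png",c["color"][:,:,::-1]);print(n,c["fovy"],c["cx"],c["cy"],c["world_to_cam"].tolist() if hasattr(c["world_to_cam"],'tolist') else c["world_to_cam"])
    if n!="wrist":
        for q in ["jar_a","shelf","canister","lid_bar","dish","mortar","bowl","bottle","chopstick1"]:
            print(n,q,[(([round(v) for v in d["box"]]),round(d["score"],2)) for d in robot.spot_in(n,q)])
print(robot.read_state()["clock"])
E
```

```text
pics
{'clock': 0.0, 'joint_pos': array([ 1.32501168e+00,  4.23838918e-01,  1.63068164e+00,  7.33972763e-06,
        1.08859095e+00, -1.90148138e-02]), 'dq': array([ 0.00029436,  0.00057402, -0.00057363, -0.00145293, -0.0013307 ,
        0.00093571]), 'joint_torque': array([ 1.20766625e-03, -5.44623685e+01, -2.73671722e+01,  6.44246070e-02,
        2.26388482e-02, -1.23267059e-04]), 'tcp_pos': array([0.1403673 , 0.60846766, 0.22190618]), 'ee_rot': array([-3.14007420e+00, -3.53754846e-05,  2.91481939e+00]), 'force': array([-0.56029341, -1.05605713,  0.58843056]), 'wrist_torque': array([-0.00259114, -0.02187818,  0.05880078]), 'gripper_width': 0.9957970995845805}
side 56.67887991722073 258.3107364585303 192.33885844557267 [[0.7674732854149897, -0.6410454859575377, -0.00674100198679587, -0.38336475219682065], [-0.40902172544589843, -0.4815385516521787, -0.7751269904899338, 0.34306501063123335], [0.4936456059640172, 0.5976464742690168, -0.6317695050461297, 0.7761173886111473], [0.0, 0.0, 0.0, 1.0]]
side jar_a [([184, 188, 203, 215], 0.95), ([173, 212, 193, 240], 0.85), ([235, 149, 250, 17
[... 1204 characters left out ...]
op canister [([331, 149, 378, 201], 0.8)]
top lid_bar [([337, 150, 383, 202], 0.79), ([278, 91, 320, 130], 0.31)]
top dish [([264, 206, 285, 231], 0.85), ([331, 148, 382, 201], 0.28)]
top mortar [([280, 86, 320, 134], 0.57)]
top bowl []
top bottle [([112, 171, 147, 191], 0.63), ([174, 149, 269, 185], 0.16)]
top chopstick1 [([322, 241, 361, 239], 0.52)]
wrist 59.871062992808 250.8434394042772 189.048136336952 [[0.22491075583842915, 0.9743793669484963, -3.425251441202582e-05, -0.6248235430301696], [0.9404673627466344, -0.21707383630089272, 0.2615341071485798, -0.03129696719657754], [0.25482600243416687, -0.05885404708821226, -0.9651942341439682, 0.39110132376833195], [0.0, 0.0, 0.0, 1.0]]
1.05
```

Run:
```python
import cv2
a=cv2.imread("pics/top0.png");cv2.imwrite("pics/top0c.png",cv2.resize(a[70:280,90:400],None,fx=2.5,fy=2.5,interpolation=cv2.INTER_CUBIC))
a=cv2.imread("pics/side0.png");cv2.imwrite("pics/side0c.png",cv2.resize(a[100:384,150:410],None,fx=2.1,fy=2.1,interpolation=cv2.INTER_CUBIC))
```

```text
(no output)
```

View pics/top0c.png

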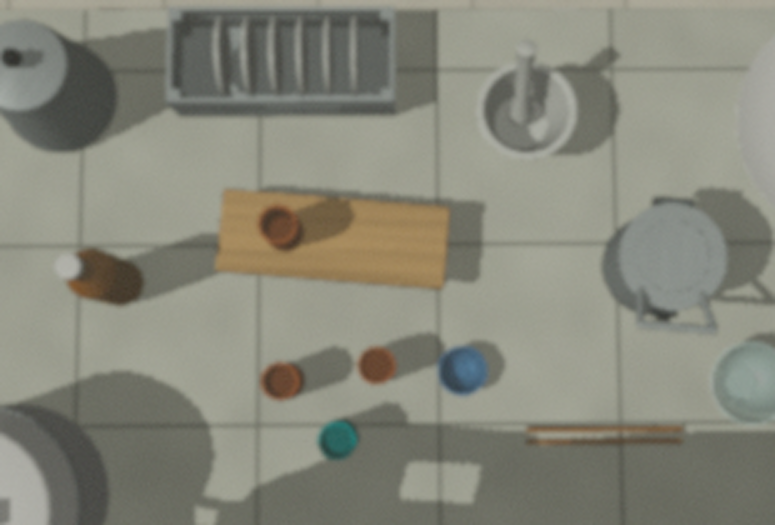

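View pics/side0c.png

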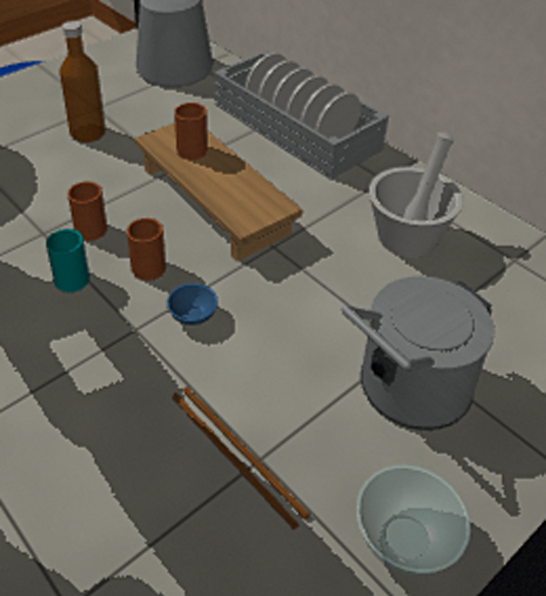

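View pics/wrist0.png

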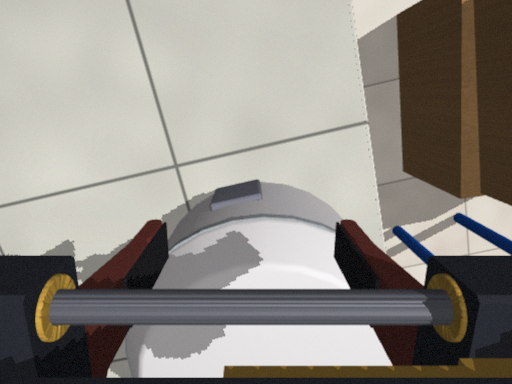

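View pics/top0.png

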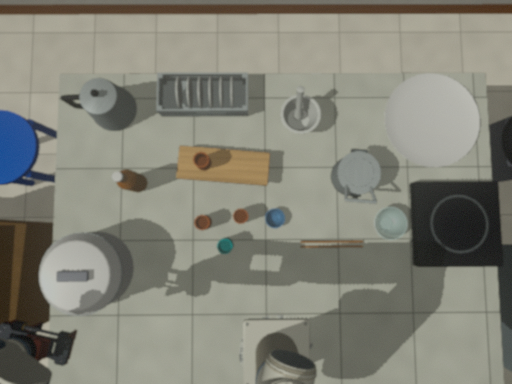

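View pics/side0.png

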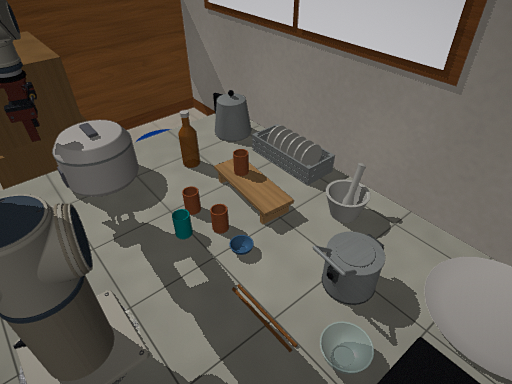

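```bash
cat > h.py <<'E'
import numpy as np
T=dict(top=(53.20273041099722,255.77231839879175,185.70585443493718,np.array([[-0.006773637550105089, -0.9999405978584485, 0.008539238187825001, 0.06720264300923373], [-0.9962580398118855, 0.0060124008064458825, -0.08621930843333264, 0.5482132492721811], [0.0861628454992017, -0.00909130304363747, -0.9962395857746518, 1.2619473164455046],[0,0,0,1]])),
side=(56.67887991722073,258.3107364585303,192.33885844557267,np.array([[0.7674732854149897, -0.6410454859575377, -0.00674100198679587, -0.38336475219682065], [-0.40902172544589843, -0.4815385516521787, -0.7751269904899338, 0.34306501063123335], [0.4936456059640172, 0.5976464742690168, -0.6317695050461297, 0.7761173886111473],[0,0,0,1]])))
def ray(n,u,v):
    fy,cx,cy,M=T[n] if isinstance(n,str) else (n["fovy"],n["cx"],n["cy"],np.array(n["world_to_cam"]))
    f=192/np.tan(np.radians(fy)/2);R=M[:3,:3];o=-R.T@M[:3,3]
    d=R.T@np.array([(u-cx)/f,(v-cy)/f,1]);return o,d
def at(n,u,v,z):
    o,d=ray(n,u,v);return o+d*(z-o[2])/d[2]
def proj(n,p):
    fy,cx,cy,M=T[n] if isinstance(n,str) else (n["fovy"],n["cx"],n["cy"],np.array(n["world_to_cam"]))
    f=192/np.tan(np.radians(fy)/2);q=M[:3,:3]@np.array(p)+M[:3,3];return f*q[0]/q[2]+cx,f*q[1]/q[2]+cy
E
python3 - <<'E'
import cv2,numpy as np
from h import *
from scipy.optimize import least_squares
np.set_printoptions(precision=4,suppress=True)
th=np.linspace(0,2*np.pi,60,endpoint=False)
def box(n,p,r,h):
    P=[proj(n,(p[0]+r*np.cos(t),p[1]+r*np.sin(t),z)) for t in th for z in (p[2],p[2]+h)]
    P=np.array(P);return np.r_[P.min(0),P.max(0)]
def fit(bt,bs,r,h,z,g):
    def f(p):
        e=[]
        if bt is not None:e+=list(box("top",(p[0],p[1],z),r,h)-bt)
        if bs is not None:e+=list(box("side",(p[0],p[1],z),r,h)-bs)
        return e
    s=least_squares(f,g,loss="soft_l1");return s.x,np.round(s.fun,1)
for nm,bt,bs,r,h,z in [("c",[192,153,214,170],[235,149,250,176],.025,.075,.06),
 ("jl",[192,219,211,231],[184,188,203,215],.025,.075,0),("jr",[232,207,248,224],None,.025,.075,0),("jr s",None,[214,203,230,232],.025,.075,0),("jl s",None,[184,188,203,215],.025,.075,0),
 ("jl t",[192,219,211,231],None,.025,.075,0),("teal",[216,239,234,253],[173,212,193,240],.025,.075,0),
 ("c t",[192,153,214,170],None,.025,.075,.06),("c s",None,[235,149,250,176],.025,.075,.06),
 ("dish",[264,206,285,231],[232,239,253,255],.034,.03,0)]:
    print(nm,*fit(bt and np.array(bt),bs and np.array(bs),r,h,z,[.5,.1]))
for u,v in [(222,190),(449,208),(443,288),(217,271)]:
    print("shelf corner",at("top",u/2.5+90,v/2.5+70,.06))
for u,v in [(640,327),(716,331)]: print("bar",at("top",u/2.5+90,v/2.5+70,.15))
print("lid box c",at("top",(618+728)/5+90,(203+310)/5+70,.112))
# side bar ends
for u,v in [(347,312),(408,362)]: print("bar s",at("side",u/2.1+150,v/2.1+100,.15))
E
```

```text
c [0.622  0.2277] [ 2.4 -1.9 -0.8  0.3 -1.2 -0.3  0.   0.5]
jl [0.4263 0.2375] [ 1.8 -4.   1.  -0.2 -2.8 -2.  -2.5 -0.2]
jr [0.449  0.1156] [ 0.   0.7 -0.  -0.6]
jr s [0.4557 0.1118] [-1.3 -0.8  1.6  0.6]
jl s [0.4301 0.2281] [-0.1 -1.1  0.1  0.9]
jl t [0.4197 0.242 ] [ 0.3 -1.9 -0.4  1.9]
teal [0.3522 0.1621] [ 1.4 -1.9  0.3  1.2 -1.2 -3.2  0.1 -0.3]
c t [0.6192 0.2309] [ 1.4 -1.  -1.8  1.1]
c s [0.6239 0.2271] [-0.6 -0.4  0.6  0.4]
dish [0.4424 0.002 ] [ 0.1  1.1 -0.1 -3.3 -2.6 -5.3  1.3  4.4]
shelf corner [0.6777 0.3156 0.06  ]
shelf corner [0.6523 0.0179 0.06  ]
shelf corner [0.5469 0.0268 0.06  ]
shelf corner [0.5709 0.321  0.06  ]
bar [ 0.4903 -0.2071  0.15  ]
bar [ 0.4849 -0.2989  0.15  ]
lid box c [ 0.5803 -0.2602  0.112 ]
bar s [ 0.4924 -0.2095  0.15  ]
bar s [ 0.4902 -0.2943  0.15  ]
```

```bash
cat > seg.py <<'E'
import cv2,numpy as np
from h import *
from scipy.optimize import minimize
np.set_printoptions(precision=4,suppress=True)
th=np.linspace(0,2*np.pi,72,endpoint=False)
def terr(img,teal=False):
    hsv=cv2.cvtColor(img,cv2.COLOR_BGR2HSV);H,S,V=cv2.split(hsv)
    return (((H<12)|(H>174))&(S>110)).astype(np.float32)
def cyl(n,p,r,h,S=4,shape=(384,512)):
    P=np.array([proj(n,(p[0]+r*np.cos(t),p[1]+r*np.sin(t),z)) for t in th for z in (p[2],p[2]+h)])
    hull=cv2.convexHull(P.astype(np.float32))
    m=np.zeros((shape[0],shape[1]),np.uint8)
    cv2.fillPoly(m,[np.round((hull)*16).astype(np.int32)],255,lineType=cv2.LINE_AA,shift=4)
    return m/255.
def fit(imgs,g,z,r=.025,h=.075):
    ms={}
    for n in imgs:
        w=np.clip(cyl(n,(*g,z),r+.02,h+.03),0,1)>0
        ms[n]=imgs[n]*w
    def f(p):
        return sum(np.abs(cyl(n,(*p,z),r,h)-ms[n]).sum() for n in imgs)
    s=minimize(f,g,method="Nelder-Mead",options=dict(initial_simplex=[g,[g[0]+.012,g[1]],[g[0],g[1]+.012]],xatol=2e-4));return s.x,s.fun
E
python3 - <<'E'
from seg import *
I={n:terr(cv2.imread(f"pics/{n}0.png")) for n in("top","side")}
for nm,g,z in [("c",[.62,.228],.06),("l",[.427,.235],0),("r",[.452,.114],0)]:
    for sub in (["top"],["side"],["top","side"]):
        print(nm,sub,*fit({k:I[k] for k in sub},g,z))
# shelf
a=cv2.imread("pics/top0.png");hsv=cv2.cvtColor(a,cv2.COLOR_BGR2HSV);H,S,V=cv2.split(hsv)
m=((H>8)&(H<28)&(S>70)).astype(np.uint8);m[:140]=0;m[195:]=0;m[:,:165]=0;m[:,280:]=0
m=cv2.morphologyEx(m,cv2.MORPH_CLOSE,np.ones((9,9)))
for n in ["top"]:
    def f(p):
        c,s=np.cos(p[2]),np.sin(p[2])
        P=np.array([proj("top",(p[0]+c*x-s*y,p[1]+s*x+c*y,.06)) for x,y in [(.055,.15),(.055,-.15),(-.055,-.15),(-.055,.15)]])
        k=np.zeros(m.shape,np.uint8);cv2.fillPoly(k,[np.round(P*16).astype(np.int32)],255,cv2.LINE_AA,4)
        return np.abs(k/255.-m).sum()
    s=minimize(f,[.612,.17,.06],method="Nelder-Mead",options=dict(initial_simplex=[[.612,.17,.06],[.62,.17,.06],[.612,.18,.06],[.612,.17,.1]]));print(s.x,s.fun)
E
```

```text
c ['top'] [0.6215 0.2342] 277.57254901960783
c ['side'] [0.6211 0.2376] 92.58823529411765
c ['top', 'side'] [0.6208 0.2362] 371.09019607843135
l ['top'] [0.4243 0.2304] 204.7058823529412
l ['side'] [0.428  0.2386] 107.08627450980393
l ['top', 'side'] [0.428  0.2393] 316.19607843137254
r ['top'] [0.4494 0.1114] 170.1529411764706
r ['side'] [0.4483 0.1148] 96.11372549019609
r ['top', 'side'] [0.449  0.1158] 268.3529411764706
[ 0.6148  0.1717 -0.082 ] 180.8078431372549
```

Run:
```python
from seg import *
out=[]
for n,(x0,y0) in (("top",(165,135)),("side",(165,130))):
    a=cv2.imread(f"pics/{n}0.png");c=a[y0:y0+125,x0:x0+125].copy()
    m=terr(a)[y0:y0+125,x0:x0+125]
    c=cv2.resize(c,None,fx=3,fy=3,interpolation=cv2.INTER_NEAREST)
    for p in [(.6208,.2362,.06),(.428,.239,0),(.449,.1155,0)]:
        for z in (0,.075):
            P=np.array([proj(n,(p[0]+.025*np.cos(t),p[1]+.025*np.sin(t),p[2]+z)) for t in th])
            cv2.polylines(c,[np.round((P-[x0,y0]+.5)*3).astype(int)],True,(0,255,0),1)
    for x,y,w in [(.6148,.1717,-.082)]:
        cs,s=np.cos(w),np.sin(w)
        P=np.array([proj(n,(x+cs*X-s*Y,y+s*X+cs*Y,.06)) for X,Y in [(.055,.15),(.055,-.15),(-.055,-.15),(-.055,.15)]])
        cv2.polylines(c,[np.round((P-[x0,y0]+.5)*3).astype(int)],True,(255,0,0),1)
    out.append(c)
cv2.imwrite("pics/ov.png",np.hstack(out))
```

```text
(no output)
```

View pics/ov.png

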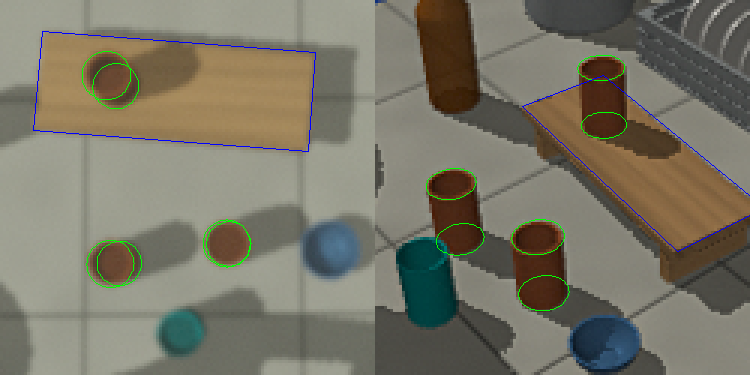

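Run:
```python
from seg import *
out=[]
for n,(x0,y0) in (("top",(165,135)),("side",(165,130))):
    a=cv2.imread(f"pics/{n}0.png")
    c=a[185:245,185:265] if n=="top" else a[180:240,165:245]
    out.append(cv2.resize(c,None,fx=5,fy=5,interpolation=cv2.INTER_NEAREST))
cv2.imwrite("pics/z.png",np.hstack(out))
hsv=cv2.cvtColor(cv2.imread("pics/top0.png"),cv2.COLOR_BGR2HSV)
print(hsv[222,196:212].tolist())
```

```text
[[14, 108, 83], [15, 101, 78], [12, 116, 90], [11, 122, 98], [12, 127, 104], [11, 134, 105], [12, 130, 102], [12, 129, 103], [11, 135, 100], [12, 132, 104], [11, 132, 104], [11, 142, 111], [11, 143, 121], [12, 134, 110], [14, 105, 85], [16, 63, 85]]
```

View pics/z.png

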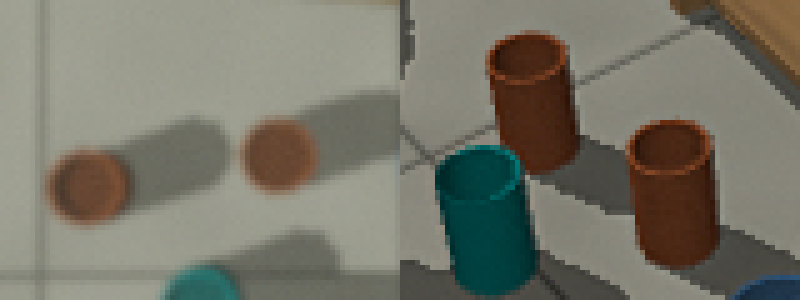

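Run:
```python
import seg
from seg import *
def terr(img):
    hsv=cv2.cvtColor(img,cv2.COLOR_BGR2HSV);H,S,V=cv2.split(hsv)
    return (((H<15)|(H>174))&(S>95)&(V>35)).astype(np.float32)
I={n:terr(cv2.imread(f"pics/{n}0.png")) for n in("top","side")}
R={}
for nm,g,z in [("c",[.62,.228],.06),("l",[.427,.235],0),("r",[.452,.114],0)]:
    for sub in (["top"],["side"],["top","side"]):
        if nm=="c" : 
            pass
        R[nm+sub[0]+str(len(sub))]=r=fit({k:I[k] for k in sub},g,z); print(nm,sub,*r)
out=[]
for n,(x0,y0) in (("top",(180,135)),("side",(160,130))):
    a=cv2.imread(f"pics/{n}0.png");c=a[y0:y0+100,x0:x0+100].copy()
    c=cv2.resize(c,None,fx=4,fy=4,interpolation=cv2.INTER_NEAREST)
    for nm,z0 in (("c",.06),("l",0),("r",0)):
        p=(*R[nm+"top2"][0],z0)
        for z in (0,.075):
            P=np.array([proj(n,(p[0]+.025*np.cos(t),p[1]+.025*np.sin(t),p[2]+z)) for t in th])
            cv2.polylines(c,[np.round((P-[x0,y0]+.5)*4).astype(int)],True,(0,255,0),1)
    out.append(c)
cv2.imwrite("pics/ov2.png",np.hstack(out))
```

```text
c ['top'] [0.6215 0.2342] 87.52941176470588
c ['side'] [0.6212 0.2358] 63.94117647058823
c ['top', 'side'] [0.6208 0.2343] 155.83529411764704
l ['top'] [0.4275 0.2375] 92.34509803921569
l ['side'] [0.428  0.2386] 93.49411764705883
l ['top', 'side'] [0.428  0.2393] 187.60392156862744
r ['top'] [0.4487 0.1134] 68.87843137254902
r ['side'] [0.4479 0.1151] 80.52156862745099
r ['top', 'side'] [0.4489 0.1161] 151.87450980392157
```

View pics/ov2.png

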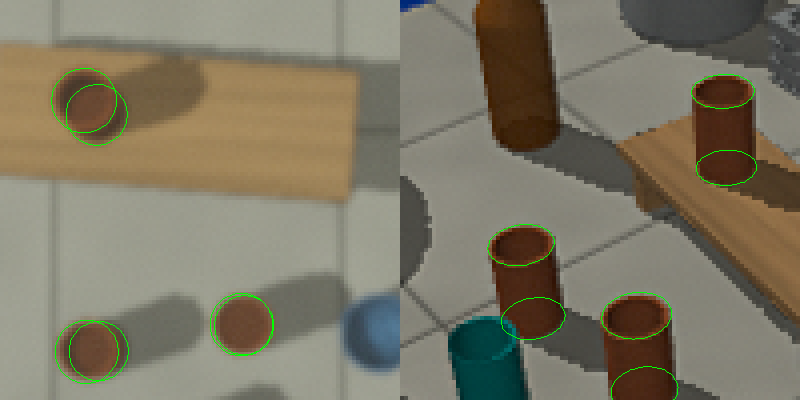

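```bash
cat > go.py <<'E'
import sys,numpy as np
from cell import robot
from scipy.spatial.transform import Rotation as Ro
s=robot.read_state();t=np.array(eval(sys.argv[1]));yaw=eval(sys.argv[2]) if len(sys.argv)>2 else None
R=Ro.from_euler("xyz",s["ee_rot"]);d=R.inv().apply(t-s["tcp_pos"])*1000
print("clock",s["clock"],"tcp",s["tcp_pos"].round(4),"rpy",s["ee_rot"].round(3),"F",s["force"].round(1),"w",round(s["gripper_width"],3))
print("d mm",d.round(1),"n50",np.linalg.norm(d)/50, "twist",None if yaw is None else -np.degrees((yaw-s["ee_rot"][2]+np.pi)%(2*np.pi)-np.pi).round(1))
E
python3 -m creep '[{"dz":-50},{"dz":-100},{"dz":-140},{"dz":-140}]' -1 20; python3 go.py "[.449,.115,.20]" 1.489
```

```text
clock 1.05 tcp [0.1405 0.609  0.2227] rpy [-3.142  0.     2.915] F [-0.5  0.1  0.4] w 1.0
d mm [-411.7 -412.    22.7] n50 11.65659419490375 twist 81.7validation failed for argument at $[0]...
```

```bash
python3 -m creep '[{"dx":0,"dy":0,"dz":-50,"twist":0},{"dx":0,"dy":0,"dz":-100,"twist":0},{"dx":0,"dy":0,"dz":-140,"twist":0},{"dx":0,"dy":0,"dz":-140,"twist":0}]' -1 20; python3 go.py "[.449,.115,.20]" 1.489
```

```text
clock: 1.45
tcp_pos: [0.1412, 0.6117, 0.3698]
ee_rot: [3.13, 0.0, 2.915]
force: [0.6, 0.5, -0.9]
gripper_width: 1.004
clock 1.45 tcp [0.1412 0.6117 0.3698] rpy [3.13  0.    2.915] F [ 0.6  0.5 -0.9] w 1.004
d mm [-411.6 -416.7  165.1] n50 12.170916226087288 twist 81.7
```

```bash
python3 -m creep '[{"dx":-35,"dy":-35,"dz":0,"twist":8},{"dx":-70,"dy":-70,"dz":0,"twist":16},{"dx":-105,"dy":-105,"dz":0,"twist":24},{"dx":-140,"dy":-140,"dz":0,"twist":32},{"dx":-175,"dy":-175,"dz":0,"twist":40}]' ; python3 go.py "[.449,.115,.20]" 1.489
```

```text
clock: 1.95
tcp_pos: [0.272, 0.3971, 0.3618]
ee_rot: [-3.141, 0.0, 2.211]
force: [0.7, -0.1, 0.5]
gripper_width: 0.999
clock 1.95 tcp [0.272  0.3971 0.3618] rpy [-3.141  0.     2.211] F [ 0.7 -0.1  0.5] w 0.999
d mm [-331.9  -26.6  162. ] n50 7.404946424993078 twist 41.4
```

```bash
python3 -m creep '[{"dx":-46,"dy":-4,"dz":12,"twist":8},{"dx":-92,"dy":-8,"dz":24,"twist":16},{"dx":-138,"dy":-12,"dz":36,"twist":24},{"dx":-184,"dy":-15,"dz":48,"twist":32},{"dx":-230,"dy":-19,"dz":60,"twist":40}]' ; python3 go.py "[.449,.115,.20]" 1.489
```

```text
clock: 2.45
tcp_pos: [0.3953, 0.2022, 0.3017]
ee_rot: [-3.141, 0.0, 1.513]
force: [0.6, 0.7, -1.1]
gripper_width: 1.001
clock 2.45 tcp [0.3953 0.2022 0.3017] rpy [-3.141  0.     1.513] F [ 0.6  0.7 -1.1] w 1.001
d mm [-83.9  58.7 101.7] n50 2.8865754791696734 twist 1.4
```

```bash
python3 -m creep '[{"dx":-28,"dy":20,"dz":34,"twist":1},{"dx":-56,"dy":39,"dz":68,"twist":1.4},{"dx":-84,"dy":58.7,"dz":102,"twist":1.4},{"dx":-84,"dy":58.7,"dz":102,"twist":1.4},{"dx":-84,"dy":58.7,"dz":102,"twist":1.4}]' ; python3 go.py "[.449,.115,.031]" 1.489
python3 - <<'E'
from cell import robot
import cv2
c=robot.read_camera("wrist");cv2.imwrite("pics/w1.png",c["color"][:,:,::-1])
from h import *
print(proj(c,(.449,.115,.075)),proj(c,(.449,.115,0)))
print(robot.spot_in("wrist","jar_a"))
E
```

```text
clock: 2.95
tcp_pos: [0.4484, 0.1164, 0.1996]
ee_rot: [-3.139, 0.001, 1.492]
force: [0.6, 0.3, 1.0]
gripper_width: 1.001
clock 2.95 tcp [0.4484 0.1164 0.1996] rpy [-3.139e+00  1.000e-03  1.492e+00] F [0.6 0.3 1. ] w 1.001
d mm [ -1.2   1.2 168.6] n50 3.3711885388614884 twist 0.2
(np.float64(252.74737317808183), np.float64(183.23157872621883)) (np.float64(252.55237592028718), np.float64(166.60938732035225))
[{'box': [185.3, 0.5, 248.7, 76.2], 'score': 0.83}, {'box': [418.5, 0.0, 511.8, 55.2], 'score': 0.76}, {'box': [109.9, 103.9, 186.4, 164.5], 'score': 0.65}, {'box': [223.9, 143.3, 282.5, 211.9], 'score': 0.56}]
```

View pics/w1.png

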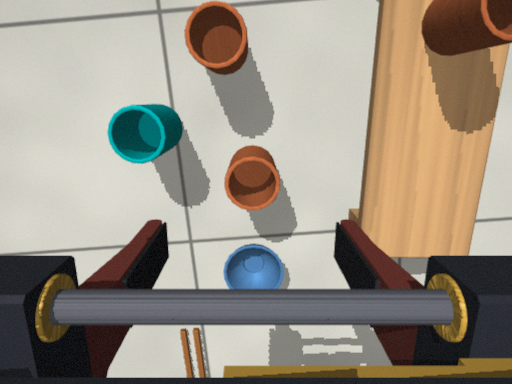

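```bash
python3 - <<'E'
from cell import robot
from h import *
c=robot.read_camera("wrist")
print("r",at(c,252,180.5,.075),"l",at(c,216.5,37,.075))
for u,v in [(383,0),(362,250),(470,257),(508,30)]: print(at(c,u,v,.06))
E
python3 go.py "[.449,.1170,.031]" 1.489
```

```text
r [0.44973746 0.11852729 0.075     ] l [0.43033672 0.23845201 0.075     ]
[0.56810044 0.2584644  0.06      ]
[0.55324945 0.03559361 0.06      ]
[0.66114931 0.01962224 0.06      ]
[0.67315851 0.22780131 0.06      ]
clock 3.1 tcp [0.4494 0.1179 0.2016] rpy [ 3.140e+00 -1.000e-03  1.495e+00] F [ 0.  -0.2  1. ] w 1.0
d mm [ -1.   -0.6 170.6] n50 3.411485945861123 twist 0.3
```

```bash
python3 -m creep '[{"dx":-0.5,"dy":0,"dz":45,"twist":0},{"dx":-0.5,"dy":0,"dz":90,"twist":0},{"dx":-0.5,"dy":0,"dz":130,"twist":0},{"dx":-0.5,"dy":0,"dz":160,"twist":0},{"dx":-0.5,"dy":0,"dz":170,"twist":0}]' ;
python3 -m creep '[{"dx":0,"dy":0,"dz":0,"twist":0},{"dx":0,"dy":0,"dz":0,"twist":0},{"dx":0,"dy":0,"dz":0,"twist":0},{"dx":0,"dy":0,"dz":0,"twist":0},{"dx":0,"dy":0,"dz":0,"twist":0}]' 1 15;python3 go.py "[.449,.1170,.21]" 1.489
```

```text
clock: 3.6
tcp_pos: [0.448, 0.1173, 0.0292]
ee_rot: [-3.139, 0.001, 1.496]
force: [0.4, 0.3, -0.6]
gripper_width: 1.001
clock: 4.1
tcp_pos: [0.4498, 0.1167, 0.0316]
ee_rot: [3.14, -0.001, 1.494]
force: [-1.7, 0.8, 2.0]
gripper_width: 0.581
clock 4.1 tcp [0.4498 0.1167 0.0316] rpy [ 3.140e+00 -1.000e-03  1.494e+00] F [-1.7  0.8  2. ] w 0.581
d mm [   0.3   -0.5 -178.4] n50 3.5672733589312333 twist 0.3
```

```bash
python3 -m creep '[{"dx":0,"dy":0,"dz":0,"twist":0},{"dx":0,"dy":0,"dz":-20,"twist":0},{"dx":0,"dy":0,"dz":-60,"twist":0},{"dx":0,"dy":0,"dz":-100,"twist":0},{"dx":0,"dy":0,"dz":-140,"twist":0}]';python3 go.py "[.614,.164,.17]" 1.489
```

```text
clock: 4.6
tcp_pos: [0.4485, 0.1163, 0.1721]
ee_rot: [-3.141, 0.0, 1.494]
force: [0.5, -0.8, -1.9]
gripper_width: 0.564
clock 4.6 tcp [0.4485 0.1163 0.1721] rpy [-3.141  0.     1.494] F [ 0.5 -0.8 -1.9] w 0.564
d mm [ 60.2 161.3   2. ] n50 3.4439917499238657 twist 0.3
```

```bash
python3 -m creep '[{"dx":12,"dy":33,"dz":0,"twist":0},{"dx":26,"dy":70,"dz":0,"twist":0},{"dx":41,"dy":110,"dz":0,"twist":0},{"dx":55,"dy":148,"dz":0,"twist":0},{"dx":60,"dy":161.5,"dz":0,"twist":0}]';
python3 -m creep '[{"dx":0,"dy":0,"dz":0,"twist":0},{"dx":0,"dy":0,"dz":0,"twist":0}]'
python3 go.py "[.614,.164,.092]" 1.489
python3 - <<'E'
from cell import robot
import cv2
c=robot.read_camera("side");cv2.imwrite("pics/s2.png",cv2.resize(c["color"][110:240,160:320,::-1],None,fx=4,fy=4))
c=robot.read_camera("wrist");cv2.imwrite("pics/w2.png",c["color"][:,:,::-1])
E
```

```text
clock: 5.1
tcp_pos: [0.6181, 0.1648, 0.1709]
ee_rot: [3.139, -0.001, 1.494]
force: [-0.1, 0.1, -1.5]
gripper_width: 0.567
clock: 5.3
tcp_pos: [0.6136, 0.1636, 0.17]
ee_rot: [-3.14, 0.001, 1.494]
force: [0.5, -0.6, -1.0]
gripper_width: 0.568
clock 5.3 tcp [0.6136 0.1636 0.17  ] rpy [-3.140e+00  1.000e-03  1.494e+00] F [ 0.5 -0.6 -1. ] w 0.568
d mm [ 0.4  0.5 78. ] n50 1.560194720569962 twist 0.3
```

View pics/s2.png

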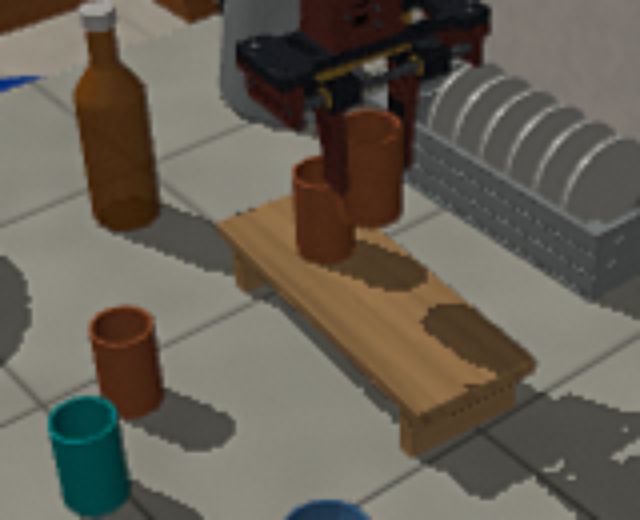

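View pics/w2.png

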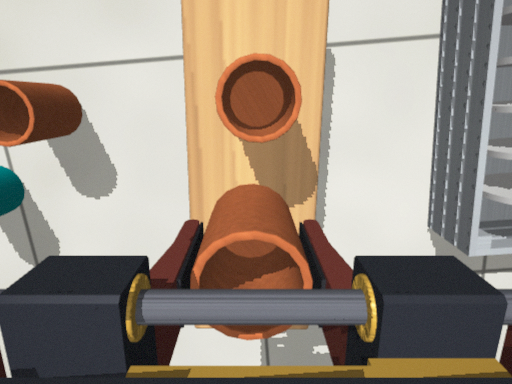

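```bash
python3 -m creep '[{"dx":0.5,"dy":1,"dz":25,"twist":0},{"dx":0.5,"dy":1,"dz":50,"twist":0},{"dx":0.5,"dy":1,"dz":66,"twist":0},{"dx":0.5,"dy":1,"dz":73,"twist":0},{"dx":0.5,"dy":1,"dz":76,"twist":0}]';
python3 -m creep '[{"dx":0,"dy":0,"dz":1,"twist":0},{"dx":0,"dy":0,"dz":1,"twist":0},{"dx":0,"dy":0,"dz":1,"twist":0}]'
```

```text
clock: 5.9
tcp_pos: [0.6153, 0.1643, 0.0943]
ee_rot: [-3.141, 0.0, 1.494]
force: [-0.2, 0.7, -2.4]
gripper_width: 0.569
clock: 6.2
tcp_pos: [0.6164, 0.1646, 0.0946]
ee_rot: [3.14, -0.0, 1.494]
force: [-0.6, -1.1, -1.7]
gripper_width: 0.568
```

```bash
python3 -m creep '[{"dx":0,"dy":0,"dz":1,"twist":0},{"dx":0,"dy":0,"dz":1.5,"twist":0},{"dx":0,"dy":0,"dz":1.5,"twist":0}]';
python3 -m creep '[{"dx":0,"dy":0,"dz":0.5,"twist":0},{"dx":0,"dy":0,"dz":1,"twist":0},{"dx":0,"dy":0,"dz":1,"twist":0}]'
```

```text
clock: 6.5
tcp_pos: [0.6158, 0.1644, 0.0923]
ee_rot: [3.141, -0.0, 1.494]
force: [-0.4, -0.2, -1.7]
gripper_width: 0.566
clock: 6.8
tcp_pos: [0.6159, 0.1644, 0.0916]
ee_rot: [3.141, -0.0, 1.494]
force: [-2.8, -0.4, 4.2]
gripper_width: 0.566
```

Contact. Open, wait, and rise.

```bash
python3 -m creep '[{"dx":0,"dy":0,"dz":0,"twist":0},{"dx":0,"dy":0,"dz":0,"twist":0},{"dx":0,"dy":0,"dz":0,"twist":0},{"dx":0,"dy":0,"dz":0,"twist":0},{"dx":0,"dy":0,"dz":0,"twist":0}]' -1;
python3 -m creep '[{"dx":0,"dy":0,"dz":-15,"twist":0},{"dx":0,"dy":0,"dz":-45,"twist":0},{"dx":0,"dy":0,"dz":-80,"twist":0},{"dx":0,"dy":0,"dz":-110,"twist":0},{"dx":0,"dy":0,"dz":-110,"twist":0}]'; python3 go.py "[.4285,.2385,.19]" 1.489
python3 - <<'E'
from cell import robot
import cv2
from h import *
c=robot.read_camera("wrist");cv2.imwrite("pics/w3.png",c["color"][:,:,::-1])
print(robot.spot_in("wrist","jar_a"))
E
```

```text
clock: 7.3
tcp_pos: [0.6158, 0.1644, 0.0911]
ee_rot: [-3.142, 0.0, 1.494]
force: [0.3, -0.4, 0.4]
gripper_width: 0.972
clock: 7.8
tcp_pos: [0.6187, 0.1652, 0.2072]
ee_rot: [3.133, -0.003, 1.494]
force: [-0.1, -0.3, 0.4]
gripper_width: 0.999
clock 7.8 tcp [0.6187 0.1652 0.2072] rpy [ 3.133e+00 -3.000e-03  1.494e+00] F [-0.1 -0.3  0.4] w 0.999
d mm [  58.5 -195.4   15.7] n50 4.09217077292137 twist 0.3
[{'box': [211.2, 62.4, 283.2, 138.6], 'score': 0.85}, {'box': [213.5, 157.4, 280.1, 233.4], 'score': 0.67}, {'box': [1.9, 161.4, 40.1, 218.9], 'score': 0.67}, {'box': [0.0, 83.4, 91.8, 147.2], 'score': 0.62}]
```

View pics/w3.png

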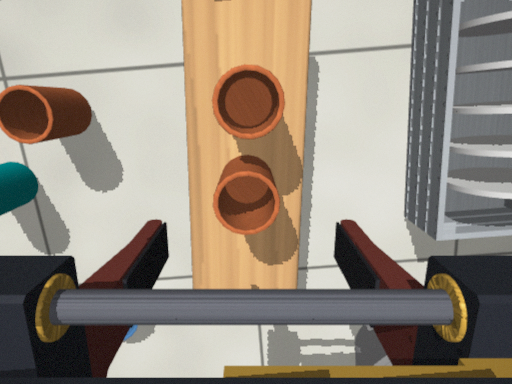

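```bash
python3 -m creep '[{"dx":14,"dy":-45,"dz":0,"twist":0},{"dx":28,"dy":-90,"dz":3,"twist":0},{"dx":42,"dy":-135,"dz":6,"twist":0},{"dx":55,"dy":-178,"dz":10,"twist":0},{"dx":58.5,"dy":-193,"dz":10,"twist":0}]';
python3 -m creep '[{"dx":0,"dy":0,"dz":0,"twist":0},{"dx":0,"dy":0,"dz":0,"twist":0},{"dx":0,"dy":0,"dz":0,"twist":0}]'
python3 go.py "[.4285,.2385,.031]" 1.489
python3 - <<'E'
from cell import robot
import cv2
from h import *
c=robot.read_camera("wrist");cv2.imwrite("pics/w4.png",c["color"][:,:,::-1])
print(robot.spot_in("wrist","jar_a"),proj(c,(.4285,.2385,.075)))
E
```

```text
clock: 8.4
tcp_pos: [0.4229, 0.2373, 0.1893]
ee_rot: [-3.136, 0.003, 1.496]
force: [0.0, -0.3, -0.5]
gripper_width: 1.002
clock: 8.7
tcp_pos: [0.4293, 0.2374, 0.1912]
ee_rot: [3.141, -0.0, 1.493]
force: [0.4, -0.9, 0.6]
gripper_width: 0.998
clock 8.7 tcp [0.4293 0.2374 0.1912] rpy [ 3.141 -0.     1.493] F [ 0.4 -0.9  0.6] w 0.998
d mm [  1.   -1.  160.2] n50 3.204511583899284 twist 0.2
[{'box': [158.0, 213.7, 214.9, 289.4], 'score': 0.97}, {'box': [437.7, 139.3, 511.1, 219.2], 'score': 0.95}, {'box': [424.9, 218.0, 510.9, 256.7], 'score': 0.94}, {'box': [222.2, 143.6, 278.3, 212.9], 'score': 0.91}] (np.float64(250.48463132584223), np.float64(183.07800582931247))
```

View pics/w4.png

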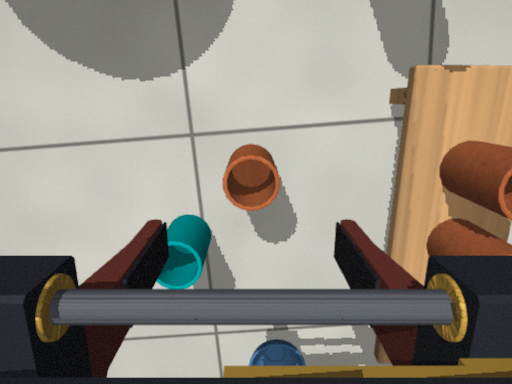

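```bash
python3 -m creep '[{"dx":1.5,"dy":0,"dz":45,"twist":0},{"dx":1.5,"dy":0,"dz":90,"twist":0},{"dx":1.5,"dy":0,"dz":130,"twist":0},{"dx":1.5,"dy":0,"dz":155,"twist":0},{"dx":1.5,"dy":0,"dz":160,"twist":0}]' ;
python3 -m creep '[{"dx":0,"dy":0,"dz":0,"twist":0},{"dx":0,"dy":0,"dz":0,"twist":0},{"dx":0,"dy":0,"dz":0,"twist":0},{"dx":0,"dy":0,"dz":0,"twist":0},{"dx":0,"dy":0,"dz":0,"twist":0}]' 1 15
python3 -m creep '[{"dx":0,"dy":0,"dz":0,"twist":0},{"dx":0,"dy":0,"dz":-20,"twist":0},{"dx":0,"dy":0,"dz":-60,"twist":0},{"dx":0,"dy":0,"dz":-110,"twist":0},{"dx":0,"dy":0,"dz":-160,"twist":0}]';python3 go.py "[.6095,.0935,.20]" 1.489
```

```text
clock: 9.3
tcp_pos: [0.4269, 0.2377, 0.0284]
ee_rot: [-3.137, 0.003, 1.493]
force: [-0.3, -0.4, 0.9]
gripper_width: 1.0
clock: 9.8
tcp_pos: [0.4286, 0.2393, 0.0321]
ee_rot: [3.14, -0.001, 1.494]
force: [1.5, -0.2, 1.1]
gripper_width: 0.584
clock: 10.3
tcp_pos: [0.4271, 0.2386, 0.1925]
ee_rot: [-3.14, 0.001, 1.494]
force: [1.2, -0.1, -1.2]
gripper_width: 0.567
clock 10.3 tcp [0.4271 0.2386 0.1925] rpy [-3.140e+00  1.000e-03  1.494e+00] F [ 1.2 -0.1 -1.2] w 0.567
d mm [-130.7  193.    -7.7] n50 4.664613007361778 twist 0.3
```

```bash
python3 -m creep '[{"dx":-27,"dy":39,"dz":-5,"twist":0},{"dx":-54,"dy":79,"dz":-8,"twist":0},{"dx":-81,"dy":119,"dz":-8,"twist":0},{"dx":-108,"dy":159,"dz":-8,"twist":0},{"dx":-131,"dy":193,"dz":-8,"twist":0}]';
python3 -m creep '[{"dx":0,"dy":0,"dz":0,"twist":0},{"dx":0,"dy":0,"dz":0,"twist":0},{"dx":0,"dy":0,"dz":0,"twist":0},{"dx":0,"dy":0,"dz":0,"twist":0}]'
python3 go.py "[.610,.0935,.093]" 1.489
python3 - <<'E'
from cell import robot
import cv2
c=robot.read_camera("wrist");cv2.imwrite("pics/w5.png",c["color"][:,:,::-1])
E
```

```text
clock: 10.8
tcp_pos: [0.6117, 0.0919, 0.1992]
ee_rot: [3.141, 0.0, 1.494]
force: [-0.5, 0.6, -1.4]
gripper_width: 0.569
clock: 11.2
tcp_pos: [0.6092, 0.0945, 0.1991]
ee_rot: [-3.141, 0.0, 1.495]
force: [0.6, 0.6, -1.4]
gripper_width: 0.568
clock 11.2 tcp [0.6092 0.0945 0.1991] rpy [-3.141  0.     1.495] F [ 0.6  0.6 -1.4] w 0.568
d mm [ -1.    0.9 106.1] n50 2.122323949166561 twist 0.4
```

View pics/w5.png

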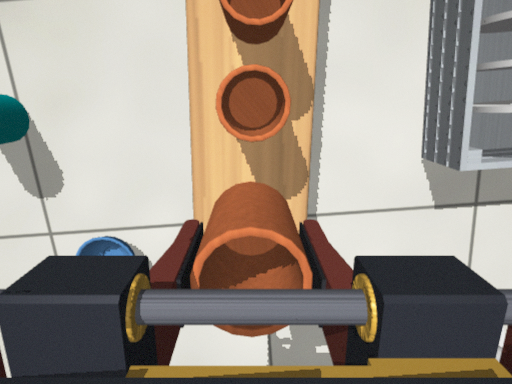

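```bash
python3 -m creep '[{"dx":-1,"dy":1,"dz":30,"twist":0},{"dx":-1,"dy":1,"dz":65,"twist":0},{"dx":-1,"dy":1,"dz":92,"twist":0},{"dx":-1,"dy":1,"dz":101,"twist":0},{"dx":-1,"dy":1,"dz":104,"twist":0}]';
python3 -m creep '[{"dx":0,"dy":0,"dz":1,"twist":0},{"dx":0,"dy":0,"dz":2,"twist":0},{"dx":0,"dy":0,"dz":2,"twist":0},{"dx":0,"dy":0,"dz":2,"twist":0}]'
```

```text
clock: 11.75
tcp_pos: [0.6105, 0.093, 0.0945]
ee_rot: [-3.14, 0.0, 1.495]
force: [-0.1, -0.2, -0.6]
gripper_width: 0.566
clock: 12.15
tcp_pos: [0.6118, 0.0926, 0.0941]
ee_rot: [3.14, -0.0, 1.494]
force: [-0.3, -0.3, -0.6]
gripper_width: 0.568
```

```bash
python3 -m creep '[{"dx":0,"dy":0,"dz":1,"twist":0},{"dx":0,"dy":0,"dz":1,"twist":0},{"dx":0,"dy":0,"dz":1,"twist":0}]';
python3 -m creep '[{"dx":0,"dy":0,"dz":1,"twist":0},{"dx":0,"dy":0,"dz":1,"twist":0},{"dx":0,"dy":0,"dz":1,"twist":0}]'
```

```text
clock: 12.45
tcp_pos: [0.6113, 0.0925, 0.0922]
ee_rot: [-3.142, -0.0, 1.494]
force: [-0.3, 0.1, -1.3]
gripper_width: 0.566
clock: 12.75
tcp_pos: [0.6113, 0.0925, 0.092]
ee_rot: [3.141, 0.0, 1.494]
force: [-2.9, -0.1, 7.3]
gripper_width: 0.565
```

```bash
python3 -m creep '[{"dx":0,"dy":0,"dz":-0.5,"twist":0},{"dx":0,"dy":0,"dz":-0.5,"twist":0},{"dx":0,"dy":0,"dz":-0.5,"twist":0},{"dx":0,"dy":0,"dz":-0.5,"twist":0},{"dx":0,"dy":0,"dz":-0.5,"twist":0}]' -1;
python3 -m creep '[{"dx":0,"dy":0,"dz":0,"twist":0},{"dx":0,"dy":0,"dz":-20,"twist":0},{"dx":0,"dy":0,"dz":-60,"twist":0},{"dx":0,"dy":0,"dz":-110,"twist":0},{"dx":0,"dy":0,"dz":-160,"twist":0}]'; python3 go.py "[.489,-.254,.27]" 1.526
python3 - <<'E'
from cell import robot
import cv2
from h import *
c=robot.read_camera("wrist");cv2.imwrite("pics/w6.png",c["color"][:,:,::-1])
c=robot.read_camera("side");cv2.imwrite("pics/s6.png",cv2.resize(c["color"][110:240,160:320,::-1],None,fx=4,fy=4))
E
```

```text
clock: 13.25
tcp_pos: [0.6112, 0.0926, 0.0915]
ee_rot: [-3.141, 0.0, 1.494]
force: [0.3, 0.3, 1.1]
gripper_width: 0.979
clock: 13.75
tcp_pos: [0.6107, 0.0925, 0.2529]
ee_rot: [-3.14, 0.0, 1.494]
force: [0.6, -0.8, -0.1]
gripper_width: 1.001
clock 13.75 tcp [0.6107 0.0925 0.2529] rpy [-3.14   0.     1.494] F [ 0.6 -0.8 -0.1] w 1.001
d mm [-354.8  -94.8  -16.9] n50 7.352161507354079 twist -1.8
```

View pics/w6.png

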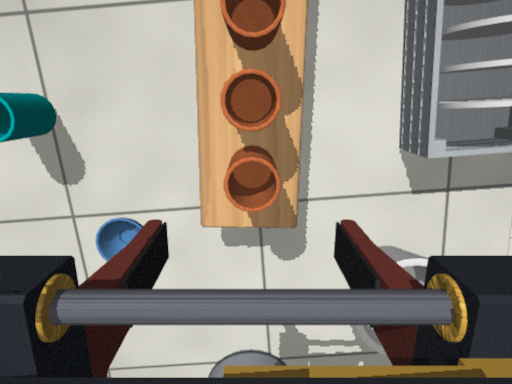

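View pics/s6.png

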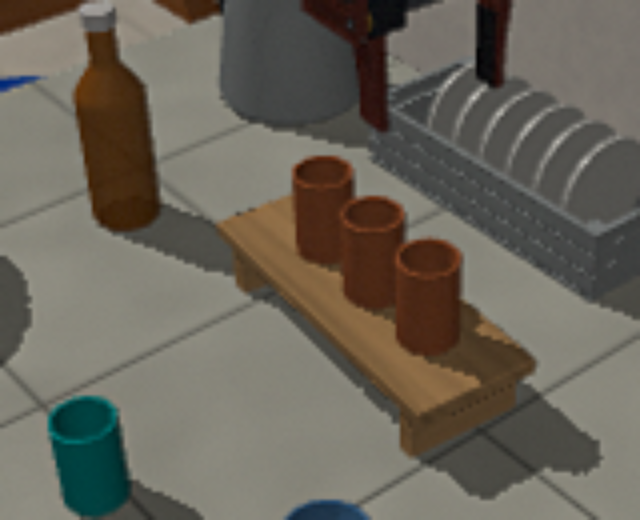

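```bash
python3 -m creep '[{"dx":-46,"dy":-12,"dz":-5,"twist":-0.5},{"dx":-92,"dy":-24,"dz":-10,"twist":-1},{"dx":-138,"dy":-36,"dz":-17,"twist":-1.5},{"dx":-184,"dy":-48,"dz":-17,"twist":-1.8},{"dx":-230,"dy":-61,"dz":-17,"twist":-1.8}]';
python3 -m creep '[{"dx":-45,"dy":-12,"dz":0,"twist":0},{"dx":-85,"dy":-23,"dz":0,"twist":0},{"dx":-85,"dy":-23,"dz":0,"twist":0},{"dx":-85,"dy":-23,"dz":0,"twist":0},{"dx":-85,"dy":-23,"dz":0,"twist":0}]';
python3 go.py "[.489,-.254,.137]" 1.526
python3 - <<'E'
from cell import robot
import cv2
from h import *
c=robot.read_camera("wrist");cv2.imwrite("pics/w7.png",c["color"][:,:,::-1])
print(robot.spot_in("wrist","lid_bar"),proj(c,(.489,-.254,.15)))
E
```

```text
clock: 14.35
tcp_pos: [0.5319, -0.1336, 0.2684]
ee_rot: [3.141, 0.0, 1.526]
force: [0.5, -1.1, 0.7]
gripper_width: 1.002
clock: 14.85
tcp_pos: [0.5061, -0.2151, 0.2683]
ee_rot: [-3.141, -0.001, 1.526]
force: [-0.3, 0.4, 0.1]
gripper_width: 1.002
clock 14.85 tcp [ 0.5061 -0.2151  0.2683] rpy [-3.141e+00 -1.000e-03  1.526e+00] F [-0.3  0.4  0.1] w 1.002
d mm [-39.7 -15.3 131.3] n50 2.7598647635261795 twist -0.0
[{'box': [232.0, 145.9, 408.6, 279.9], 'score': 0.64}] (np.float64(234.6617890486112), np.float64(226.3659849876264))
```

View pics/w7.png

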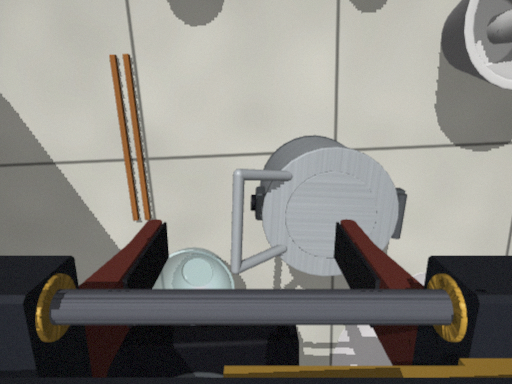

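```bash
python3 - <<'E'
from cell import robot
from h import *
c=robot.read_camera("wrist")
for p in [(239,174),(237,268),(238,221)]: print(at(c,*p,.15))
E
python3 go.py "[.491,-.252,.2]" 1.526
```

```text
[ 0.49579603 -0.20565879  0.15      ]
[ 0.48917775 -0.29533198  0.15      ]
[ 0.4926164  -0.24874061  0.15      ]
clock 15.0 tcp [ 0.5064 -0.2147  0.2685] rpy [-3.141 -0.     1.527] F [-0.1  0.3  0.1] w 0.998
d mm [-37.9 -13.8  68.5] n50 1.5902504230005303 twist 0.1
```

```bash
python3 -m creep '[{"dx":-18,"dy":-7,"dz":20,"twist":0.5},{"dx":-36,"dy":-13.5,"dz":45,"twist":1},{"dx":-36,"dy":-13.5,"dz":68,"twist":1},{"dx":-36,"dy":-13.5,"dz":68,"twist":1},{"dx":-36,"dy":-13.5,"dz":68,"twist":1}]';
python3 go.py "[.4915,-.2505,.135]" 1.51
python3 - <<'E'
from cell import robot
import cv2
from h import *
c=robot.read_camera("wrist");cv2.imwrite("pics/w8.png",c["color"][:,:,::-1])
c=robot.read_camera("side");cv2.imwrite("pics/s8.png",cv2.resize(c["color"][170:320,270:430,::-1],None,fx=4,fy=4))
print(proj(c,(.4915,-.2505,.15)))
E
```

```text
clock: 15.5
tcp_pos: [0.4912, -0.2506, 0.2009]
ee_rot: [-3.141, -0.0, 1.509]
force: [-0.2, -0.3, 0.2]
gripper_width: 1.002
clock 15.5 tcp [ 0.4912 -0.2506  0.2009] rpy [-3.141 -0.     1.509] F [-0.2 -0.3  0.2] w 1.002
d mm [ 0.1  0.3 65.9] n50 1.3170911419959623 twist -0.0
(np.float64(328.8502362494542), np.float64(259.64520079171234))
```

View pics/w8.png

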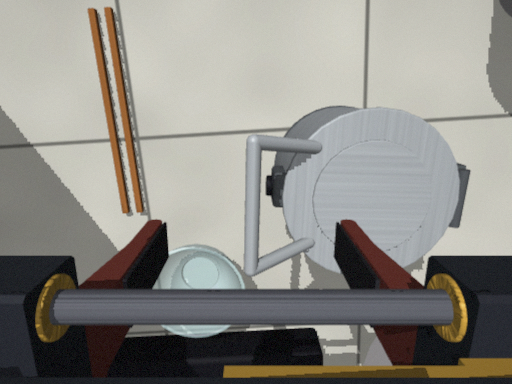

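View pics/s8.png

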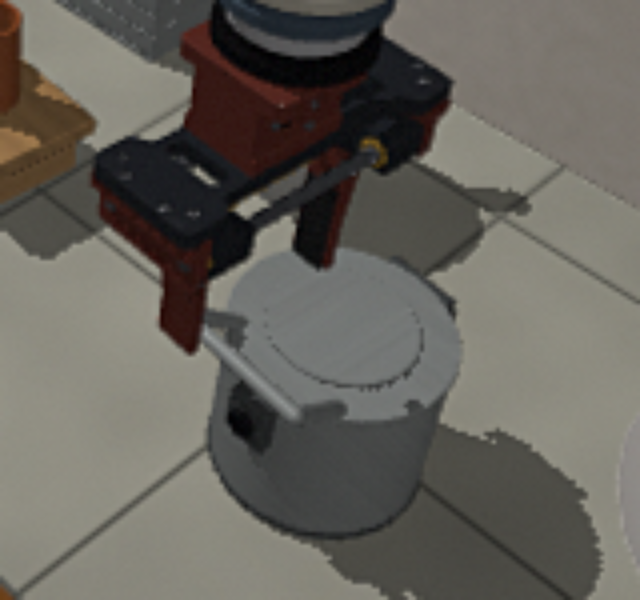

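```bash
python3 -m creep '[{"dx":0,"dy":0,"dz":30,"twist":0},{"dx":0,"dy":0,"dz":55,"twist":0},{"dx":0,"dy":0,"dz":66,"twist":0},{"dx":0,"dy":0,"dz":66,"twist":0},{"dx":0,"dy":0,"dz":66,"twist":0}]';
python3 -m creep '[{"dx":0,"dy":0,"dz":0,"twist":0},{"dx":0,"dy":0,"dz":0,"twist":0},{"dx":0,"dy":0,"dz":0,"twist":0},{"dx":0,"dy":0,"dz":0,"twist":0},{"dx":0,"dy":0,"dz":0,"twist":0}]' 1 15
python3 -m creep '[{"dx":0,"dy":0,"dz":0,"twist":0},{"dx":0,"dy":0,"dz":0,"twist":0},{"dx":0,"dy":0,"dz":0,"twist":0},{"dx":0,"dy":0,"dz":0,"twist":0},{"dx":0,"dy":0,"dz":0,"twist":0}]'
python3 - <<'E'
from cell import robot
import cv2
c=robot.read_camera("side");cv2.imwrite("pics/s9.png",cv2.resize(c["color"][170:320,270:430,::-1],None,fx=4,fy=4))
print(robot.read_state()["force"])
E
```

```text
clock: 16.1
tcp_pos: [0.4917, -0.2515, 0.1358]
ee_rot: [3.14, 0.001, 1.508]
force: [-0.1, -0.9, 0.8]
gripper_width: 1.0
clock: 16.6
tcp_pos: [0.491, -0.2514, 0.1349]
ee_rot: [3.141, 0.0, 1.508]
force: [-1.3, 0.6, -0.6]
gripper_width: 0.581
clock: 17.1
tcp_pos: [0.4911, -0.2513, 0.1347]
ee_rot: [3.141, 0.0, 1.508]
force: [10.9, -0.5, -2.6]
gripper_width: 0.129
[ 2.21270168  1.0161783  -1.90565075]
```

View pics/s9.png

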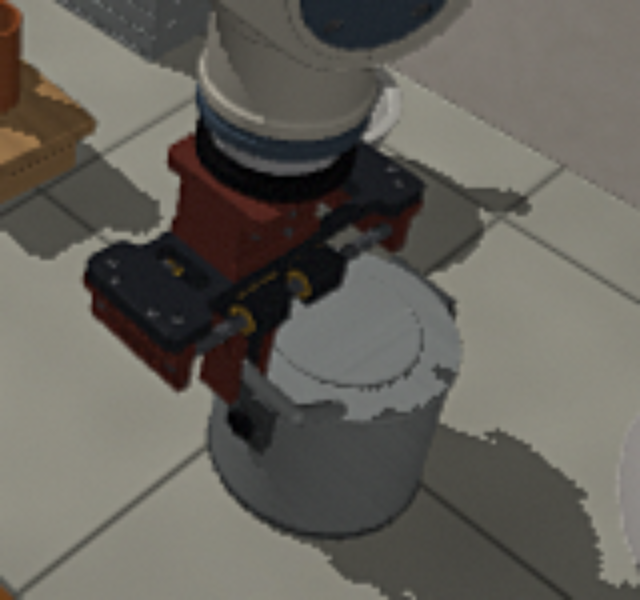

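```bash
python3 -m creep '[{"dx":0,"dy":3.9,"dz":-13.9,"twist":0},{"dx":0,"dy":9.1,"dz":-27.4,"twist":0},{"dx":0,"dy":15.3,"dz":-40.4,"twist":0},{"dx":0,"dy":22.7,"dz":-52.8,"twist":0},{"dx":0,"dy":31.2,"dz":-64.5,"twist":0}]'
python3 -m creep '[{"dx":0,"dy":0,"dz":0,"twist":0},{"dx":0,"dy":0,"dz":0,"twist":0},{"dx":0,"dy":0,"dz":0,"twist":0}]'
python3 - <<'E'
from cell import robot
import cv2
c=robot.read_camera("side");cv2.imwrite("pics/s10.png",cv2.resize(c["color"][150:300,270:430,::-1],None,fx=4,fy=4))
print(robot.read_state()["force"])
E
```

```text
clock: 17.65
tcp_pos: [0.5234, -0.254, 0.1997]
ee_rot: [3.139, 0.001, 1.508]
force: [7.0, -4.3, -7.7]
gripper_width: 0.105
clock: 17.95
tcp_pos: [0.5224, -0.2539, 0.1985]
ee_rot: [3.14, 0.001, 1.508]
force: [5.0, -4.3, -4.9]
gripper_width: 0.108
[ 4.24332939 -3.81597801 -5.56649232]
```

View pics/s10.png

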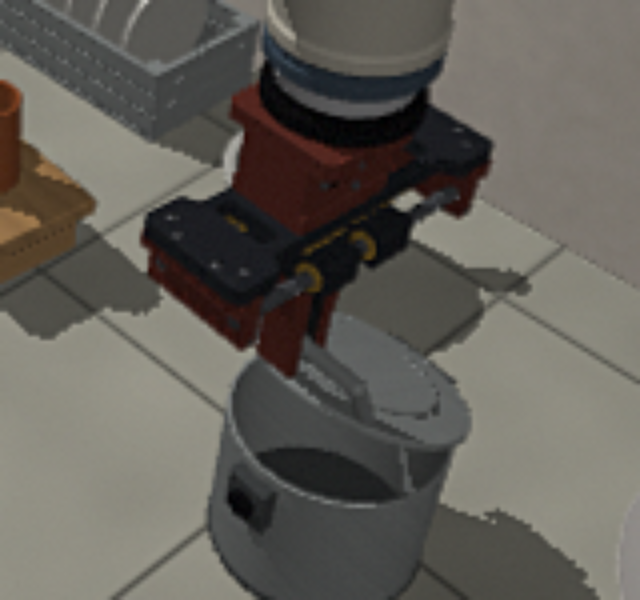

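```bash
python3 -m creep '[{"dx":0,"dy":9.4,"dz":-10.9,"twist":0},{"dx":0,"dy":19.7,"dz":-21,"twist":0},{"dx":0,"dy":30.9,"dz":-30.1,"twist":0},{"dx":0,"dy":42.8,"dz":-38.2,"twist":0},{"dx":0,"dy":55.4,"dz":-45.3,"twist":0}]'
python3 -m creep '[{"dx":0,"dy":0,"dz":0,"twist":0},{"dx":0,"dy":0,"dz":0,"twist":0},{"dx":0,"dy":0,"dz":0,"twist":0},{"dx":0,"dy":0,"dz":0,"twist":0},{"dx":0,"dy":0,"dz":0,"twist":0}]'
python3 - <<'E'
from cell import robot
import cv2
c=robot.read_camera("side");cv2.imwrite("pics/s11.png",cv2.resize(c["color"][130:310,150:430,::-1],None,fx=2.8,fy=2.8,interpolation=cv2.INTER_CUBIC))
c=robot.read_camera("wrist");cv2.imwrite("pics/w11.png",c["color"][:,:,::-1])
c=robot.read_camera("top");cv2.imwrite("pics/t11.png",cv2.resize(c["color"][80:280,100:400,::-1],None,fx=2.6,fy=2.6,interpolation=cv2.INTER_CUBIC))
print(robot.read_state()["force"],robot.read_state()["tcp_pos"])
E
```

```text
clock: 18.5
tcp_pos: [0.5759, -0.2576, 0.2443]
ee_rot: [-3.139, 0.001, 1.508]
force: [-1.3, -4.4, 1.2]
gripper_width: 0.107
clock: 19.0
tcp_pos: [0.5756, -0.2575, 0.244]
ee_rot: [-3.14, 0.001, 1.508]
force: [-2.5, -4.5, 4.7]
gripper_width: 0.107
[-3.20629361 -3.7543815   4.11901274] [ 0.57554094 -0.25745707  0.24398868]
```

View pics/s11.png

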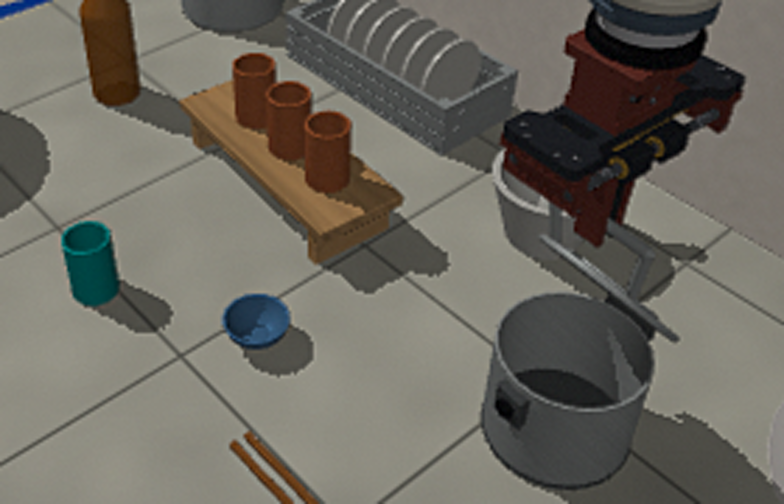

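View pics/w11.png

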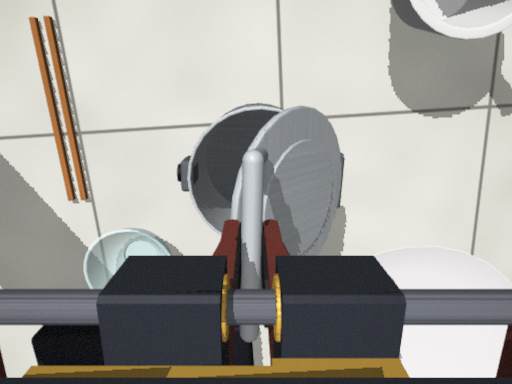

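View pics/t11.png

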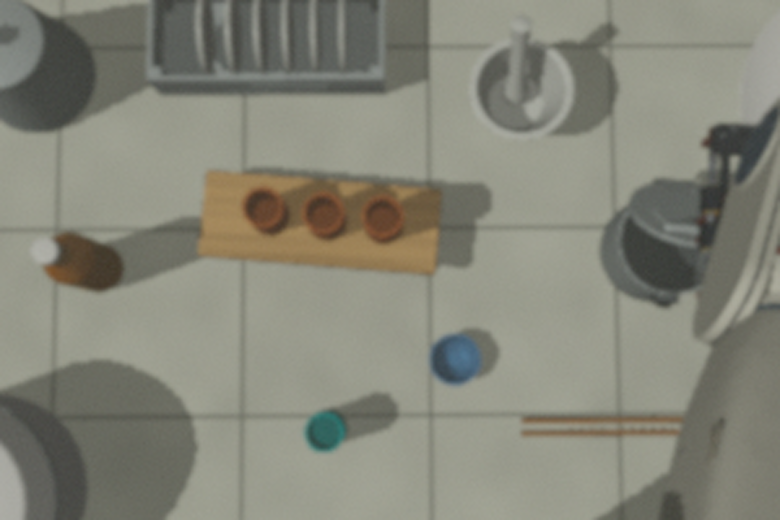

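Run:
```python
import cv2,numpy as np
from h import *
im=cv2.imread("pics/s11.png")
out=[]
yaw=-.063;X=np.array([np.cos(yaw),np.sin(yaw),0]);Y=np.array([-X[1],X[0],0]);Z=np.array([0,0,1.])
bar0=np.array([.4915,-.2515,.15]);hinge=bar0+.161*X-np.array([0,0,.038])
for deg in (44,50,56):
    c=im.copy();a=np.radians(deg);u=-np.cos(a)*X+np.sin(a)*Z;n=np.sin(a)*X+np.cos(a)*Z
    pt=lambda f,l,h:(np.array(proj("side",hinge+f*u+l*Y+h*n))-[150,130]+.5)*2.8
    t=np.linspace(0,2*np.pi,60)
    cv2.polylines(c,[np.array([pt(.070+.068*np.cos(k),.068*np.sin(k),.006) for k in t]).astype(int)],False,(0,255,0),1)
    cv2.polylines(c,[np.array([pt(.161,-.045,.038),pt(.161,.045,.038)]).astype(int)],False,(0,0,255),1)
    out.append(cv2.resize(c[150:400,480:750],None,fx=1,fy=1))
cv2.imwrite("pics/ov11.png",np.hstack(out)[:, :800])
```

```text
(no output)
```

View pics/ov11.png

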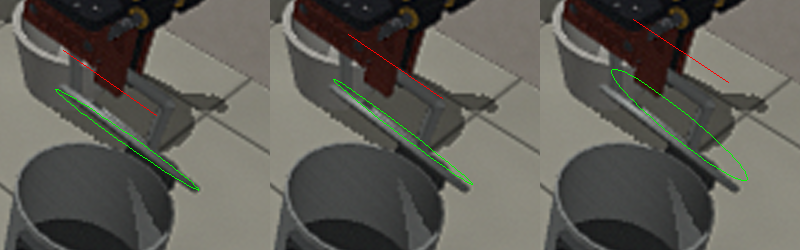

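Run:
```python
import cv2,numpy as np
from h import *
im=cv2.imread("pics/s11.png");im=cv2.resize(im[190:350,520:710],None,fx=2.1*1,fy=2.1)
out=[]
yaw=-.063;X=np.array([np.cos(yaw),np.sin(yaw),0]);Y=np.array([-X[1],X[0],0]);Z=np.array([0,0,1.])
bar0=np.array([.4915,-.2515,.15]);hinge=bar0+.161*X-np.array([0,0,.038])
for deg in (47,50):
    c=im.copy();a=np.radians(deg);u=-np.cos(a)*X+np.sin(a)*Z;n=np.sin(a)*X+np.cos(a)*Z
    pt=lambda f,l,h:((np.array(proj("side",hinge+f*u+l*Y+h*n))-[150,130]+.5)*2.8-[520,190])*2.1
    t=np.linspace(0,2*np.pi,60)
    cv2.polylines(c,[np.array([pt(.070+.068*np.cos(k),.068*np.sin(k),.006) for k in t]).astype(int)],False,(0,255,0),1)
    cv2.polylines(c,[np.array([pt(.161,-.045,.038),pt(.161,.045,.038)]).astype(int)],False,(0,0,255),1)
    out.append(c)
cv2.imwrite("pics/ov12.png",np.hstack(out)[:, :800])
```

```text
(no output)
```

View pics/ov12.png

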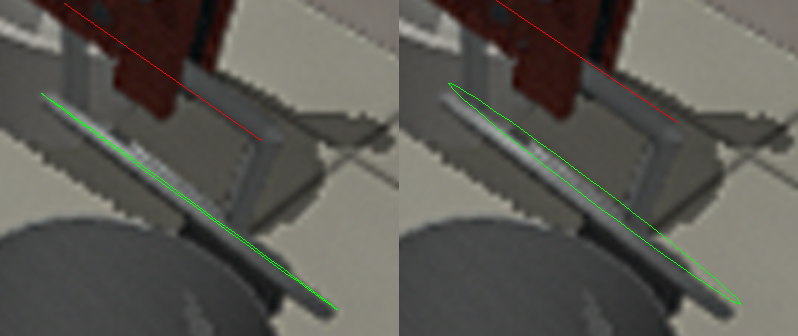

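Run:
```python
from cell import robot
s=robot.read_state();print(s["clock"],s["tcp_pos"],s["force"],s["gripper_width"],abs(s["dq"]).max())
print(robot.finish_job())
```

```text
19.15 [ 0.57554094 -0.25745707  0.24398868] [-3.20629361 -3.7543815   4.11901274] 0.10617492919936576 0.0017644408066647627
the job is handed in; nothing more can be done
None
```

I stood both terracotta jars on the shelf next to the one already there. I then lifted the canister lid by its bar to about 50° and handed the job in at 19.15 s with the gripper still holding it. The hand-in gives no verdict, so success is not confirmed.

- **Jars:** The last pictures show all three upright in one straight row along the middle of the shelf, with about 72 mm between axes (22 mm clear). The shelf jar, the turquoise jar and the dish look unmoved. The arm hid part of the counter in the last top view, but nothing there was touched on purpose.
- **Lid:** The bar's travel gives about 49.4°, while overlaying the lid on the side picture suggests about 48°. Both are within the ±6.5° allowed. At hand-in the arm was still and the gripper was holding the bar, with about 6 N at the wrist.

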